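Knock the round mirror cell out of its bonding fixture

TASK

The round mirror cell sits flush in the nest of its bonding fixture, with nothing to get hold of. Pull up the knob at the front of that fixture so that its knockout rod pushes the cell up out of the nest, then take the cell and set it down gently, mirror up, in the white tray. Leave the square cell seated in its own fixture.

Things in the scene. Friction and masses are not known exactly. Their poses are not given: they have to be found in the camera images.
- round_cell_center (a point): Centre (half-way up) of the round mirror cell: an upright brass cylinder, 40 mm diameter, 30 mm tall, 0.12 kg, with a round mirror on its top; z axis up out of the mirror. At the start it sits in the round nest of its aluminium fixture, its top flush with the fixture's top face, 1 mm play all round. The fixture is bolted down: 100 mm along its x (front to back), 90 mm wide, top face 76 mm above the table, nest 30 mm deep, open under the plate.
- round_knob (a point): Centre of the knob of the round fixture's knockout rod: an upright steel cylinder, 22 mm diameter, 30 mm tall (z = 50 to 80 mm when down), on a thinner post. It stands clear of the fixture, 100 mm from the nest's centre, straight out of the open front; the point's x axis points from the knob to the nest, y sideways, z up. Under the fixture a flat bar joins it rigidly to the rod, which rises through the hole in the floor of the nest.
- round_rod (a joint): Height of the round fixture's knockout rod in m: 0 fully down, 0.025 at its upper stop. It slides straight up and down, takes about 10 N to raise, and stays where it is left (friction). The cell rises with it (after the first 1 mm): at the top stop the cell stands 24 mm proud of the fixture's top face, its lowest 6 mm still guided by the nest.
- tray: Open square white tray fixed to the table, 140 mm by 140 mm outside, walls 5 mm thick and 16 mm high, floor 5 mm thick. Origin at the centre of its underside, z up, x and y along its sides.
- square_cell_center (a point): Centre of the square brass mirror cell (36 mm square, 30 mm tall) in the other fixture, which is the same but for its square nest and has its own knob and rod. To be left alone.
There are look-alikes about, which are no part of the job. What is shaped like the part that bears round_knob but brown or turquoise is not meant.

How it is judged:
By the outcome, as a careful person would: the job done as asked, in the order asked, and still so for the second after the job is handed in, with the robot touching nothing.
It also fails if it takes over 50 s, if anything falls off the work surface, if the arm or the gripper's body presses on something with over 40 N, if the wrist force passes 120 N, or if a joint passes its speed limit or range.

ROBOT

A 7-joint arm with a two-finger parallel gripper is mounted at the origin on the work surface. World frame = base frame: x ahead of the robot, y to its left, z up, the work surface at z = 0. Lengths are in m, angles in rad, forces in N, time in s.
With the tool pointing down it reaches from about 0.4 to 0.85 m from the base axis. Payload 10.4 kg.
Tool frame: the origin (TCP) lies midway between the tips of the shut fingers; the grasp point (between the pads) lies arm.grip_depth behind it (arm.grip_depth is the distance from the TCP to the grasp point, in m); z points along the fingers, y is the direction in which the jaws open and shut (so a half turn about z gives the same grasp; the last joint's range is limited). The gripper opens to 87 mm and grips with 3 to 60 N. Pads are 19 mm wide; open, the fingers measure 117 mm over their backs; the gripper's body (75 mm by 190 mm) begins 51 mm behind the grasp point.
Start: joints at [1.082, 0.332, -0.065, 1.46, 0.022, 1.35, -0.088], TCP at [0.281, -0.558, 0.223] pointing down, gripper open.
Joint ranges: [-2.6, 2.6], [-0.5, 2.12], [-1.47, 1.34], [0.16, 2.42], [-1.27, 4.41], [0.06, 2.06], [-2.6, 2.6]. Speed limits (rad/s): [2.22, 2.22, 2.79, 2.79, 3.14, 3.14, 3.14].

INTERFACE

Orientations are given as a 3x3 rotation matrix whose columns are the frame's x, y, z axes.
In Python, from cell import arm, viewer gives the robot as it stands. The module is installed in compiled form; this text tells all that it offers.
- The arm moves only by the tool jog_arm, never from a script. Its argument "series" is a list of rows, each a list of 7 numbers: the shift along the tool's x, y, z in m, then the turn, a rotation vector about the tool's x, y, z in degrees, then the finger opening in m, from 0 to 0.087. In form: [[x, y, z, rx, ry, rz, claw], ...]. A call has exactly 5 rows; each row is the pose to reach, as a shift and turn from the pose measured when the call began, along the tool's axes at that moment; what a row does not reach only later rows make up. A row lasts 1/12 s, in which the tool goes at most 41.7 mm and 7.16 degrees, less where a joint would pass 70% of its speed; a pose out of reach is approached as far as the arm can. A call with a gripper value outside its range is refused whole. The fingers move at their own pace and stop on an object; "force" is the grip in N (left out, the last holds). Time passes only in rows, so rows that repeat a pose let the fingers close, or fill a call up. It gives the time, the measured TCP pose, the force and the opening at its end, in the units of the state.
- arm.get_state(): the state, without advancing time (a new reading comes with each control period).
- viewer.snapshot(name): name is "scene" or "top"; returns a dict with "color" (400x640x3 uint8, blue, green, red), "fx", "fy", "cx", "cy" (pixels), "rvec" (rotation vector, rad) and "tvec" (3), from world to camera coordinates, as OpenCV has them. Camera axes: x right, y down, z forward; pixel columns grow to the right and rows downward; lengths in m; the calibration is good to about 2 mm. A picture is of the moment at which its call begins. There is no depth.
- arm.sign_off(): hands the job in, once; it reports no verdict.
The state is a dict: "time_s": time; "joint_pos": joint angles; "qd": joint speeds; "joint_torque": joint torques, N m; "tcp_pos": TCP position; "eef_rot": TCP orientation; "force": force on the tool from outside, world axes, zero at the start; "ft_torque": the same for the moment, N m; "opening": finger opening in m.
Only numpy, scipy, OpenCV 4.12 (cv2) and the standard library are available. Lean on these libraries where they do the work, as an engineer would, in place of code of your own. Each camera call takes 0.05 s, during which the arm holds its last target. There are 200 camera calls.

## Working session

There is one attempt and no reset: what is moved stays moved. The work goes in short steps, Python scripts to look and compute and a tool call to move; the robot and the scene stay as the last step left them, time stands still between calls to the robot, and variables do not carry over. Pictures are saved under pics/ and viewed, about 8 in all and at most 12, crops included, and the job is handed in when it is done.

Besides the shell and the picture viewer there is one more tool, called after "Call:" as a command line: name --pt "numbers of a row" for each row, then --argument value for the rest. jog_arm: Moves the arm, as the interface text tells. Its arguments: {"type":"object","properties":{"series":{"type":"array","items":{"type":"array","items":{"type":"number"}}},"force":{"type":"number"}},"required":["series"]}

```bash
mkdir -p pics; cat > h.py <<'E'
import numpy as np, cv2
from cell import arm, viewer
def snap(n,f):
    s=viewer.snapshot(n); cv2.imwrite('pics/'+f,s['color']); return s
def ray(s,u,v,z):
    R=cv2.Rodrigues(np.array(s['rvec'],float))[0]; t=np.array(s['tvec'],float).ravel()
    c=-R.T@t; d=R.T@np.array([(u-s['cx'])/s['fx'],(v-s['cy'])/s['fy'],1])
    return c+d*(z-c[2])/d[2]
def proj(s,P):
    K=np.array([[s['fx'],0,s['cx']],[0,s['fy'],s['cy']],[0,0,1.]])
    return cv2.projectPoints(np.array(P,float).reshape(-1,3),np.array(s['rvec'],float),np.array(s['tvec'],float),K,None)[0].reshape(-1,2)
E
python3 - <<'E'
from h import *
a=snap('scene','s1.png');b=snap('top','t1.png')
for s in(a,b):
    R=cv2.Rodrigues(np.array(s['rvec']))[0];print(s['fx'],-R.T@np.array(s['tvec']).ravel(),R.round(2).tolist())
st=arm.get_state();print(st['tcp_pos'],st['eef_rot'],st['force'],st['opening'],st['time_s'],arm.grip_depth)
E
```

```text
468.36225603882696 [ 1.30809608 -0.02888167  0.98507973] [[0.16, 0.99, -0.0], [0.76, -0.12, -0.64], [-0.63, 0.1, -0.77]]
401.61130361898427 [0.36193836 0.11176429 1.21149369] [[-0.02, -1.0, 0.01], [-0.99, 0.02, -0.14], [0.14, -0.01, -0.99]]
[ 0.28055526 -0.55811336  0.22183443] [[ 8.93460475e-01  4.49141399e-01 -6.19177123e-04]
 [ 4.49141823e-01 -8.93459789e-01  1.10869307e-03]
 [-5.52499059e-05 -1.26867178e-03 -9.99999194e-01]] [-0.27644683  0.18776216 -0.34338386] 0.08695574479385193 0.1 0.0187
```

View pics/s1.png

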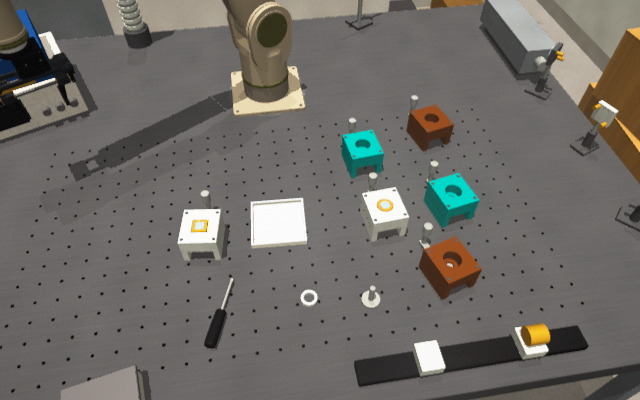

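View pics/t1.png

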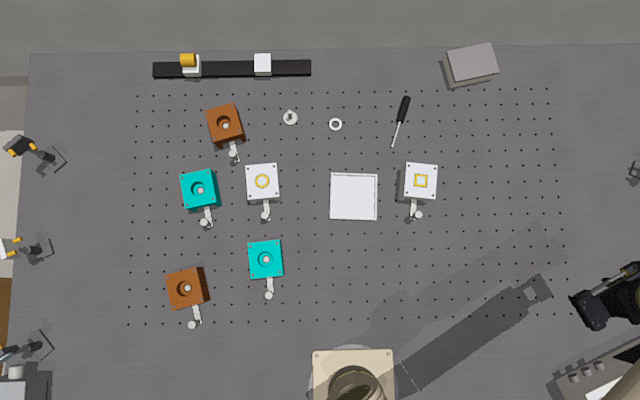

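The target is the aluminium fixture with the round brass-rimmed mirror: scene (385,206), top (262,181), with its knob at scene (373,178), top (266,213).

Look-alikes in the top view:
- Turquoise fixtures at (200,190) and (266,258), brown ones at (225,125) and (187,288), all with empty nests.
- The square cell's fixture at (421,180), knob at (417,214).
- A loose post at (290,118) and a ring at (335,124).

The tray is at (354,197). I'll check the choice in a close crop.

```bash
python3 - <<'E'
import cv2,numpy as np
a=cv2.imread('pics/s1.png')[150:250,240:440];b=cv2.imread('pics/t1.png')[150:250,220:390]
a=cv2.resize(a[:,90:],None,fx=4,fy=4,interpolation=2)[:,:360];a=cv2.resize(cv2.imread('pics/s1.png')[160:245,345:425],None,fx=5,fy=5,interpolation=2)
b=cv2.resize(cv2.imread('pics/t1.png')[150:235,230:310],None,fx=5,fy=5,interpolation=2)
cv2.imwrite('pics/c1.png',np.hstack([a,b]))
E
```

```text
(no output)
```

View pics/c1.png

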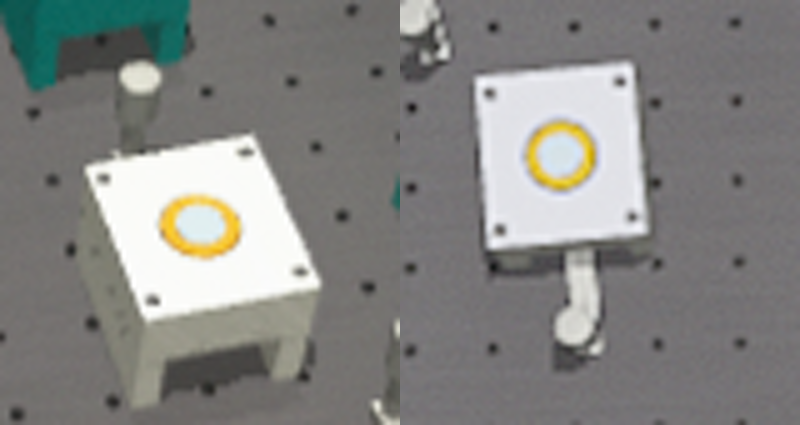

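The crop confirms it. Cell top is at scene (385.0,205.2) and top (262.2,181.0); knob top is at scene (373.0,175.4) and top (264.8,215.0).

```bash
python3 - <<'E'
from h import *
a=viewer.snapshot('scene');b=viewer.snapshot('top')
# pixel offset of half pixel from resize ignored
print('cell',ray(a,385,205.2,.076),ray(b,262.2,181,.076))
print('knob',ray(a,373,175.4,.08),ray(b,264.8,215,.08))
print('fixcorners',[ray(b,230+(u-400)/5,150+v/5,.076)[:2].round(4).tolist() for u,v in((474,75),(634,62),(648,234),(487,250))])
print('fixc scene',[ray(a,345+u/5,160+v/5,.076)[:2].round(4).tolist() for u,v in((85,165),(254,134),(321,284),(147,322))])
print('tray',[ray(b,u,v,.016)[:2].round(4).tolist() for u,v in((330,173),(378,173),(377,220),(329,220))])
print('tray',[ray(a,u,v,.016)[:2].round(4).tolist() for u,v in((250,204),(304,200),(307,240),(253,246))])
E
```

```text
cell [0.60491576 0.25071318 0.076     ] [0.60216751 0.24768852 0.076     ]
knob [0.50488532 0.24333076 0.08      ] [0.50286856 0.24035544 0.08      ]
fixcorners [[0.6505, 0.2978], [0.6562, 0.2051], [0.5549, 0.1981], [0.5477, 0.2903]]
fixc scene [[0.5565, 0.2027], [0.5498, 0.2934], [0.6499, 0.3001], [0.6591, 0.2106]]
tray [[0.6352, 0.0486], [0.632, -0.0977], [0.4882, -0.0881], [0.4914, 0.0557]]
tray [[0.4972, -0.0859], [0.5064, 0.0585], [0.637, 0.0479], [0.6337, -0.0873]]
```

Call:
jog_arm --pt "0.033 -0.0125 0 0 0 4.5 0.06" --pt "0.066 -0.025 0 0 0 9 0.06" --pt "0.099 -0.0375 0 0 0 13.5 0.06" --pt "0.132 -0.05 0 0 0 18 0.06" --pt "0.165 -0.0625 0 0 0 22.5 0.06"

```text
time_s: 0.62
tcp_pos: [0.4007, -0.4269, 0.2221]
eef_rot: [[0.998, 0.069, -0.001], [0.069, -0.998, 0.001], [-0.0, -0.001, -1.0]]
force: [0.5, -0.4, 0.9]
opening: 0.0633
```

Call:
jog_arm --pt "0.01 -0.035 0 0 0 0 0.06" --pt "0.02 -0.07 0 0 0 0 0.06" --pt "0.03 -0.105 0 0 0 0 0.06" --pt "0.04 -0.14 0 0 0 0 0.06" --pt "0.05 -0.175 0 0 0 0 0.06"

```text
time_s: 1.03
tcp_pos: [0.4386, -0.247, 0.2221]
eef_rot: [[0.998, 0.069, -0.001], [0.069, -0.998, 0.001], [-0.001, -0.001, -1.0]]
force: [0.2, 0.0, -0.1]
opening: 0.0603
```

Call:
jog_arm --pt "0.01 -0.035 0 0 0 0 0.06" --pt "0.02 -0.07 0 0 0 0 0.06" --pt "0.03 -0.105 0 0 0 0 0.06" --pt "0.04 -0.14 0 0 0 0 0.06" --pt "0.05 -0.175 0 0 0 0 0.06"

```text
time_s: 1.45
tcp_pos: [0.4763, -0.0672, 0.2223]
eef_rot: [[0.998, 0.069, -0.0], [0.069, -0.998, 0.0], [-0.0, -0.0, -1.0]]
force: [1.4, 0.4, -0.1]
opening: 0.0601
```

Call:
jog_arm --pt "0.008 -0.035 0 0 0 0 0.06" --pt "0.016 -0.07 0 0 0 0 0.06" --pt "0.024 -0.105 0 0 0 0 0.06" --pt "0.032 -0.14 0 0 0 0 0.06" --pt "0.04 -0.175 0 0 0 0 0.06"

```text
time_s: 1.87
tcp_pos: [0.504, 0.1117, 0.2224]
eef_rot: [[0.998, 0.069, -0.0], [0.069, -0.998, 0.0], [-0.0, -0.0, -1.0]]
force: [1.7, -0.3, 0.3]
opening: 0.06
```

Call:
jog_arm --pt "0.002 -0.033 0.01 0 0 0 0.06" --pt "0.004 -0.066 0.03 0 0 0 0.06" --pt "0.007 -0.1 0.05 0 0 0 0.06" --pt "0.009 -0.13 0.07 0 0 0 0.06" --pt "0.009 -0.13 0.085 0 0 0 0.06"

```text
time_s: 2.28
tcp_pos: [0.5017, 0.2489, 0.136]
eef_rot: [[0.997, 0.076, -0.002], [0.076, -0.997, 0.003], [-0.001, -0.004, -1.0]]
force: [-1.1, 0.1, -0.2]
opening: 0.06
```

```bash
python3 - <<'E'
from h import *
a=snap('scene','s2.png');b=snap('top','t2.png');st=arm.get_state();print(st['tcp_pos'])
for s in (a,b):print(proj(s,[st['tcp_pos'],[.504,.242,.08]]))
A=cv2.resize(a['color'][120:240,325:425],None,fx=4,fy=4,interpolation=2)
B=cv2.resize(b['color'][130:250,215:315],None,fx=4,fy=4,interpolation=2)
cv2.imwrite('pics/c2.png',np.hstack([A,B]))
E
```

```text
[0.50215977 0.24257886 0.13478474]
[[374.36610068 159.99770832]
 [372.42766283 175.2145886 ]]
[[261.65391608 212.82198625]
 [264.21709978 214.61692025]]
```

View pics/c2.png

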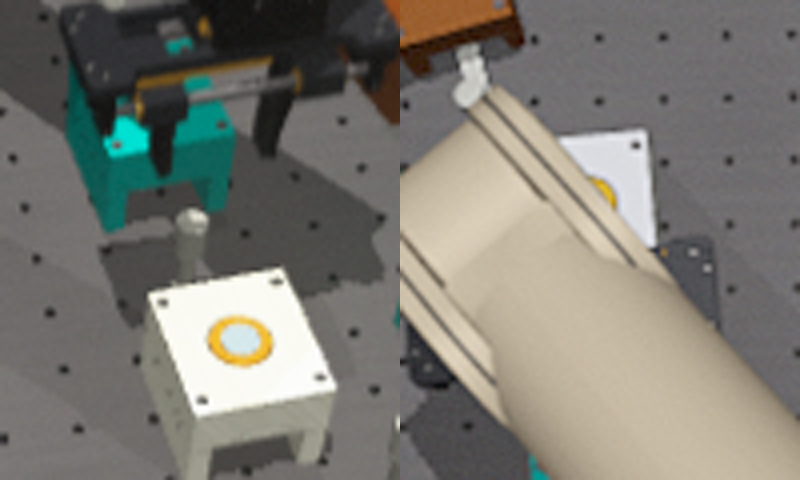

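```bash
python3 - <<'E'
from h import *
a=cv2.imread('pics/s2.png');s=viewer.snapshot('scene');st=arm.get_state();p=st['tcp_pos'];R=np.array(st['eef_rot'])
A=cv2.resize(a[115:185,335:425],None,fx=8,fy=8,interpolation=cv2.INTER_CUBIC)
for d in(-.03,.03,-.045,.045,0):
    q=(proj(s,[p+R[:,1]*d])[0]-[335,115]+.5)*8; print(d,q); cv2.circle(A,tuple(int(i) for i in q),3,(0,0,255),-1)
cv2.imwrite('pics/c3.png',A)
E
```

```text
-0.03 [407.55025997 348.06018162]
0.03 [226.30378517 378.67358039]
-0.045 [452.45690963 340.47523314]
0.045 [180.58280709 386.39607285]
0 [317.25274447 363.31186502]
```

View pics/c3.png

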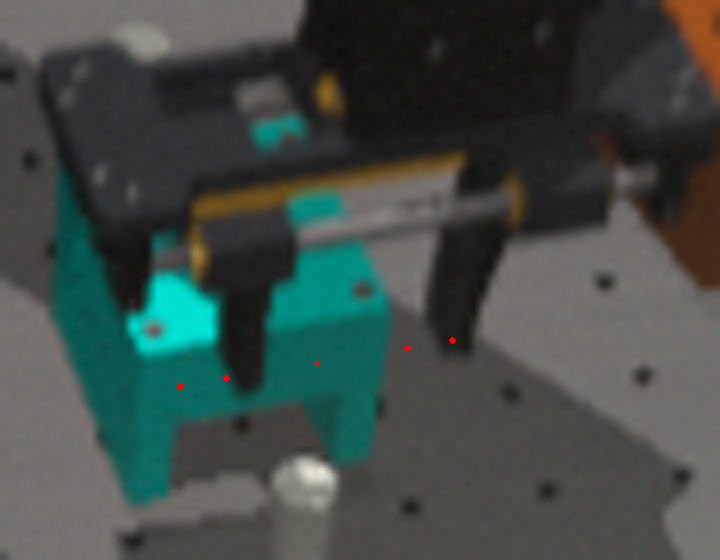

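The picture was taken while the arm was still settling (TCP y was 0.249 then, 0.2426 after), so I'll recheck with a fresh frame.

```bash
python3 - <<'E'
from h import *
st=arm.get_state();p=st['tcp_pos'];R=np.array(st['eef_rot']);print(p,st['force'],R[:,0],st['time_s'])
s=snap('scene','s3.png');a=s['color']
A=cv2.resize(a[115:185,335:425],None,fx=8,fy=8,interpolation=cv2.INTER_CUBIC)
for P in(p+R[:,1]*.03,p-R[:,1]*.03,p,[.504,.242,.08]):
    q=(proj(s,[P])[0]-[335,115]+.5)*8; print(q); cv2.circle(A,tuple(int(i) for i in q),3,(0,0,255),-1)
cv2.imwrite('pics/c4.png',A)
E
```

```text
[0.50341681 0.24157449 0.13650589] [ 0.97416666 -0.30433155 -0.56288631] [ 0.99760284  0.06915204 -0.00256137] 2.4333
[226.30378517 378.67358039]
[407.55025997 348.06018162]
[317.25274447 363.31186502]
[303.42130264 485.7167088 ]
```

View pics/c4.png

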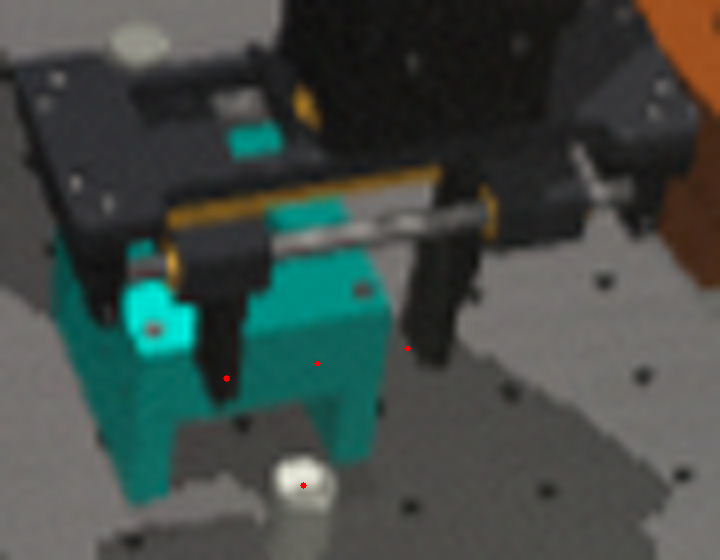

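The knob projects where predicted, and the fingers straddle it within 2 mm. Descending.

Call:
jog_arm --pt "0 0 0.02 0 0 0 0.06" --pt "0 0 0.04 0 0 0 0.06" --pt "0 0 0.06 0 0 0 0.06" --pt "0 0 0.075 0 0 0 0.06" --pt "0 0 0.085 0 0 0 0.06"

```text
time_s: 2.9
tcp_pos: [0.5052, 0.2395, 0.0527]
eef_rot: [[0.998, 0.065, 0.0], [0.065, -0.998, -0.001], [0.0, 0.001, -1.0]]
force: [-1.1, 0.1, -0.7]
opening: 0.06
```

Call:
jog_arm --pt "0 0 0.002 0 0 0 0.045" --pt "0 0 0.002 0 0 0 0.035" --pt "0 0 0.002 0 0 0 0.025" --pt "0 0 0.002 0 0 0 0.015" --pt "0 0 0.002 0 0 0 0.01" --force 30

```text
time_s: 3.32
tcp_pos: [0.5058, 0.2397, 0.0516]
eef_rot: [[0.998, 0.065, 0.002], [0.065, -0.998, -0.001], [0.002, 0.001, -1.0]]
force: [-0.3, 0.1, 0.9]
opening: 0.0347
```

Call:
jog_arm --pt "0 0 0 0 0 0 0.01" --pt "0 0 0 0 0 0 0.01" --pt "0 0 0 0 0 0 0.01" --pt "0 0 0 0 0 0 0.01" --pt "0 0 0 0 0 0 0.01" --force 40

```text
time_s: 3.73
tcp_pos: [0.5059, 0.2421, 0.0523]
eef_rot: [[0.998, 0.066, 0.003], [0.066, -0.998, 0.003], [0.004, -0.002, -1.0]]
force: [0.7, 7.1, -1.9]
opening: 0.0206
```

Call:
jog_arm --pt "0 0 -0.003 0 0 0 0.01" --pt "0 0 -0.007 0 0 0 0.01" --pt "0 0 -0.011 0 0 0 0.01" --pt "0 0 -0.015 0 0 0 0.01" --pt "0 0 -0.018 0 0 0 0.01"

```text
time_s: 4.15
tcp_pos: [0.5059, 0.2422, 0.0705]
eef_rot: [[0.998, 0.066, 0.003], [0.066, -0.998, 0.003], [0.004, -0.003, -1.0]]
force: [3.7, 3.2, -9.1]
opening: 0.0209
```

Call:
jog_arm --pt "0 0 -0.002 0 0 0 0.01" --pt "0 0 -0.004 0 0 0 0.01" --pt "0 0 -0.006 0 0 0 0.01" --pt "0 0 -0.008 0 0 0 0.01" --pt "0 0 -0.008 0 0 0 0.01"

```text
time_s: 4.57
tcp_pos: [0.5059, 0.2422, 0.0776]
eef_rot: [[0.998, 0.067, 0.003], [0.067, -0.998, 0.004], [0.004, -0.003, -1.0]]
force: [7.4, 6.4, -20.1]
opening: 0.0209
```

At the upper stop: 25 mm travelled and the force rose to 20 N. Releasing and backing off upward.

Call:
jog_arm --pt "0 0 0 0 0 0 0.03" --pt "0 0 0 0 0 0 0.05" --pt "0 0 0 0 0 0 0.06" --pt "0 0 0 0 0 0 0.066" --pt "0 0 0 0 0 0 0.066"

```text
time_s: 4.98
tcp_pos: [0.506, 0.2421, 0.078]
eef_rot: [[0.998, 0.066, 0.004], [0.066, -0.998, 0.004], [0.004, -0.003, -1.0]]
force: [-0.1, 0.4, 0.8]
opening: 0.0467
```

Call:
jog_arm --pt "0 0 -0.01 0 0 0 0.066" --pt "0 0 -0.03 0 0 0 0.066" --pt "0 0 -0.05 0 0 0 0.066" --pt "0 0 -0.07 0 0 0 0.066" --pt "0 0 -0.08 0 0 0 0.066"

```text
time_s: 5.4
tcp_pos: [0.5066, 0.2426, 0.1614]
eef_rot: [[0.998, 0.067, 0.007], [0.067, -0.998, 0.005], [0.007, -0.004, -1.0]]
force: [0.5, 1.0, 0.3]
opening: 0.0653
```

Call:
jog_arm --pt "0.02 0 0 0 0 0 0.066" --pt "0.045 0 0 0 0 0 0.066" --pt "0.07 0 0 0 0 0 0.066" --pt "0.09 0 0 0 0 0 0.066" --pt "0.098 0 0 0 0 0 0.066"

```text
time_s: 5.82
tcp_pos: [0.6064, 0.2483, 0.1618]
eef_rot: [[0.998, 0.065, 0.007], [0.065, -0.998, 0.005], [0.007, -0.004, -1.0]]
force: [0.5, -0.6, 0.3]
opening: 0.066
```

Call:
jog_arm --pt "0 0 0 0 0 0 0.066" --pt "0 0 0 0 0 0 0.066" --pt "0 0 0 0 0 0 0.066" --pt "0 0 0 0 0 0 0.066" --pt "0 0 0 0 0 0 0.066"

```text
time_s: 6.23
tcp_pos: [0.6058, 0.2484, 0.1622]
eef_rot: [[0.998, 0.066, 0.007], [0.065, -0.998, 0.005], [0.008, -0.004, -1.0]]
force: [0.1, 0.0, -0.2]
opening: 0.0656
```

```bash
python3 - <<'E'
from h import *
st=arm.get_state();p=st['tcp_pos'];R=np.array(st['eef_rot']);print(p,R[:,0],st['time_s'])
s=snap('scene','s5.png');a=s['color']
A=cv2.resize(a[120:220,340:430],None,fx=6,fy=6,interpolation=cv2.INTER_CUBIC)
for P in(p+R[:,1]*.033,p-R[:,1]*.033,p,[.6035,.249,.1]):
    q=(proj(s,[P])[0]-[340,120]+.5)*6; print(q); cv2.circle(A,tuple(int(i) for i in q),3,(0,0,255),-1)
cv2.imwrite('pics/c5.png',A)
E
```

```text
[0.60577156 0.24844695 0.16216694] [0.99782455 0.06548439 0.00761318] 6.2333
[211.05476203 392.49173791]
[371.49977319 364.06268872]
[291.60404828 378.21931146]
[274.39497341 475.18017189]
```

View pics/c5.png

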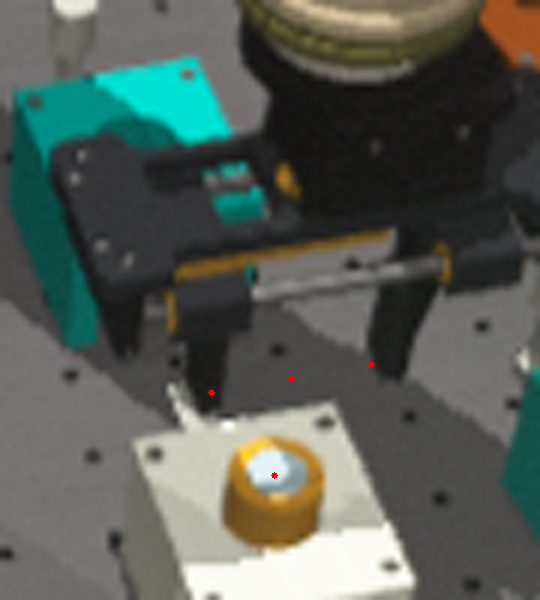

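The cell stands proud with its top centre near (277,473), matching the prediction at (274,475). Descending over it, with tips staying above the plate.

Call:
jog_arm --pt "-0.001 0 0.02 -0.2 -0.4 0 0.066" --pt "-0.002 0 0.04 -0.2 -0.4 0 0.066" --pt "-0.002 0 0.06 -0.2 -0.4 0 0.066" --pt "-0.002 0 0.075 -0.2 -0.4 0 0.066" --pt "-0.002 0 0.081 -0.2 -0.4 0 0.066"

```text
time_s: 6.7
tcp_pos: [0.6032, 0.248, 0.0789]
eef_rot: [[0.998, 0.066, -0.002], [0.066, -0.998, -0.001], [-0.002, 0.001, -1.0]]
force: [-0.0, 0.1, -1.0]
opening: 0.0661
```

Call:
jog_arm --pt "0 0 0 0 0 0 0.06" --pt "0 0 0 0 0 0 0.055" --pt "0 0 0 0 0 0 0.05" --pt "0 0 0 0 0 0 0.046" --pt "0 0 0 0 0 0 0.043" --force 15

```text
time_s: 7.12
tcp_pos: [0.6037, 0.2482, 0.0799]
eef_rot: [[0.998, 0.066, -0.001], [0.066, -0.998, -0.0], [-0.001, 0.0, -1.0]]
force: [0.9, 0.7, 0.5]
opening: 0.0464
```

Call:
jog_arm --pt "0 0 0 0 0 0 0.04" --pt "0 0 0 0 0 0 0.036" --pt "0 0 0 0 0 0 0.032" --pt "0 0 0 0 0 0 0.03" --pt "0 0 0 0 0 0 0.03" --force 15

```text
time_s: 7.53
tcp_pos: [0.604, 0.2486, 0.0803]
eef_rot: [[0.998, 0.066, 0.0], [0.066, -0.998, 0.0], [0.0, -0.0, -1.0]]
force: [0.9, 1.3, 3.9]
opening: 0.0398
```

Call:
jog_arm --pt "0 0 0 0 0 0 0.03" --pt "0 0 0 0 0 0 0.03" --pt "0 0 0 0 0 0 0.03" --pt "0 0 0 0 0 0 0.03" --pt "0 0 0 0 0 0 0.03" --force 18

```text
time_s: 7.95
tcp_pos: [0.604, 0.2486, 0.0803]
eef_rot: [[0.998, 0.066, 0.0], [0.066, -0.998, 0.0], [0.0, -0.0, -1.0]]
force: [2.0, 0.5, 2.3]
opening: 0.0395
```

Firm grip at 39.5 mm. Lifting straight up.

Call:
jog_arm --pt "0 0 -0.004 0 0 0 0.03" --pt "0 0 -0.01 0 0 0 0.03" --pt "0 0 -0.018 0 0 0 0.03" --pt "0 0 -0.028 0 0 0 0.03" --pt "0 0 -0.038 0 0 0 0.03" --force 20

```text
time_s: 8.37
tcp_pos: [0.604, 0.2484, 0.1195]
eef_rot: [[0.998, 0.066, 0.0], [0.066, -0.998, 0.0], [0.0, -0.0, -1.0]]
force: [-0.3, 0.6, -1.4]
opening: 0.0394
```

Call:
jog_arm --pt "0 0 -0.01 0 0 0 0.03" --pt "0 0 -0.02 0 0 0 0.03" --pt "0 0 -0.03 0 0 0 0.03" --pt "0 0 -0.035 0 0 0 0.03" --pt "0 0 -0.035 0 0 0 0.03"

```text
time_s: 8.78
tcp_pos: [0.6046, 0.2487, 0.1562]
eef_rot: [[0.998, 0.065, 0.002], [0.065, -0.998, 0.001], [0.002, -0.001, -1.0]]
force: [0.8, 0.6, -1.8]
opening: 0.0395
```

Call:
jog_arm --pt "-0.004 0.02 0 0 0 0 0.03" --pt "-0.01 0.046 0 0 0 0 0.03" --pt "-0.016 0.074 0 0 0 0 0.03" --pt "-0.022 0.104 0 0 0 0 0.03" --pt "-0.028 0.132 0 0 0 0 0.03"

```text
time_s: 9.2
tcp_pos: [0.5846, 0.1135, 0.1554]
eef_rot: [[0.998, 0.065, 0.001], [0.065, -0.998, 0.001], [0.001, -0.0, -1.0]]
force: [0.4, 0.2, -1.4]
opening: 0.0397
```

Call:
jog_arm --pt "-0.006 0.03 0 0 0 0 0.03" --pt "-0.012 0.06 0 0 0 0 0.03" --pt "-0.018 0.09 0 0 0 0 0.03" --pt "-0.024 0.115 0 0 0 0 0.03" --pt "-0.028 0.13 0 0 0 0 0.03"

```text
time_s: 9.62
tcp_pos: [0.5644, -0.022, 0.1548]
eef_rot: [[0.998, 0.062, 0.0], [0.062, -0.998, -0.001], [0.0, 0.001, -1.0]]
force: [0.1, -0.2, -1.7]
opening: 0.0396
```

Call:
jog_arm --pt "0 0 0.01 0 0 0 0.03" --pt "0 0 0.025 0 0 0 0.03" --pt "0 0 0.045 0 0 0 0.03" --pt "0 0 0.065 0 0 0 0.03" --pt "0 0 0.075 0 0 0 0.03"

```text
time_s: 10.03
tcp_pos: [0.5628, -0.021, 0.0766]
eef_rot: [[0.998, 0.063, -0.003], [0.063, -0.998, -0.0], [-0.003, -0.0, -1.0]]
force: [-1.2, 0.5, -2.3]
opening: 0.0395
```

Call:
jog_arm --pt "0 0 0 0 0 0 0.03" --pt "0 0 0 0 0 0 0.03" --pt "0 0 0 0 0 0 0.03" --pt "0 0 0 0 0 0 0.03" --pt "0 0 0 0 0 0 0.03"

```text
time_s: 10.45
tcp_pos: [0.5635, -0.0209, 0.0776]
eef_rot: [[0.998, 0.063, -0.002], [0.063, -0.998, -0.0], [-0.002, 0.0, -1.0]]
force: [-1.0, 0.0, -1.1]
opening: 0.0395
```

```bash
python3 - <<'E'
from h import *
st=arm.get_state();print(st['tcp_pos'],st['force'],np.array(st['eef_rot'])[:,2],st['time_s'])
s=snap('scene','s6.png')
cv2.imwrite('pics/c6.png',cv2.resize(s['color'][130:270,180:420],None,fx=3.3,fy=3.3,interpolation=cv2.INTER_CUBIC))
E
```

```text
[ 0.56349607 -0.02093545  0.07762185] [-1.04489174  0.02189997 -1.11167235] [-1.63640264e-03 -2.64293158e-04 -9.99998626e-01] 10.45
```

View pics/c6.png

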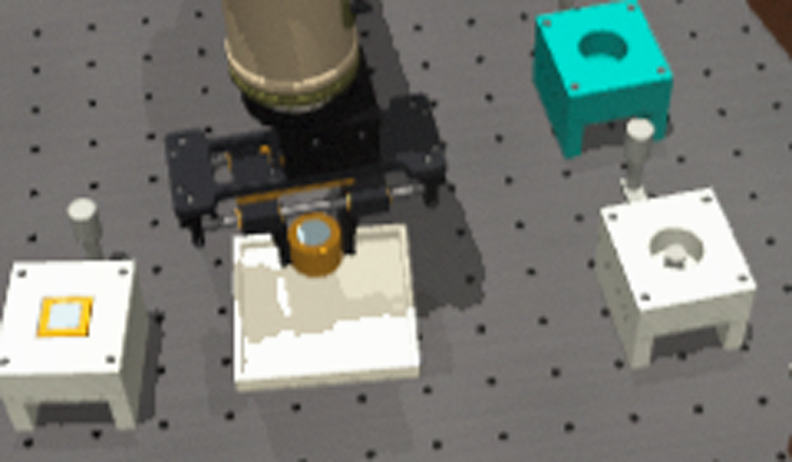

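The crop shows the cell held upright over the tray (cell top at (315,232)), the nest empty, and the square cell still seated. Lowering.

Call:
jog_arm --pt "0 0 0.015 0 0 0 0.03" --pt "0 0 0.03 0 0 0 0.03" --pt "0 0 0.042 0 0 0 0.03" --pt "0 0 0.05 0 0 0 0.03" --pt "0 0 0.054 0 0 0 0.03"

```text
time_s: 10.92
tcp_pos: [0.5627, -0.0211, 0.0224]
eef_rot: [[0.998, 0.063, -0.003], [0.063, -0.998, -0.0], [-0.003, -0.0, -1.0]]
force: [-0.1, -0.6, -2.0]
opening: 0.0394
```

Call:
jog_arm --pt "0 0 0.001 0 0 0 0.03" --pt "0 0 0.002 0 0 0 0.03" --pt "0 0 0.003 0 0 0 0.03" --pt "0 0 0.004 0 0 0 0.03" --pt "0 0 0.004 0 0 0 0.03"

```text
time_s: 11.33
tcp_pos: [0.5629, -0.0211, 0.0187]
eef_rot: [[0.998, 0.063, -0.003], [0.063, -0.998, -0.0], [-0.003, 0.0, -1.0]]
force: [0.6, 0.0, -2.1]
opening: 0.0395
```

Call:
jog_arm --pt "0 0 0.0005 0 0 0 0.03" --pt "0 0 0.001 0 0 0 0.03" --pt "0 0 0.0015 0 0 0 0.03" --pt "0 0 0.002 0 0 0 0.03" --pt "0 0 0.0025 0 0 0 0.03"

```text
time_s: 11.75
tcp_pos: [0.5629, -0.0211, 0.0161]
eef_rot: [[0.998, 0.063, -0.003], [0.063, -0.998, -0.0], [-0.003, 0.0, -1.0]]
force: [0.3, 0.1, -0.8]
opening: 0.0396
```

Call:
jog_arm --pt "0 0 0.0003 0 0 0 0.03" --pt "0 0 0.0006 0 0 0 0.03" --pt "0 0 0.0009 0 0 0 0.03" --pt "0 0 0.0012 0 0 0 0.03" --pt "0 0 0.0012 0 0 0 0.03"

```text
time_s: 12.17
tcp_pos: [0.5629, -0.0211, 0.0155]
eef_rot: [[0.998, 0.063, -0.003], [0.063, -0.998, -0.001], [-0.003, 0.0, -1.0]]
force: [-3.3, -1.4, 6.9]
opening: 0.0395
```

Contact at z = 0.0155, 7 N, as predicted. Opening.

Call:
jog_arm --pt "0 0 0 0 0 0 0.042" --pt "0 0 0 0 0 0 0.046" --pt "0 0 0 0 0 0 0.052" --pt "0 0 0 0 0 0 0.058" --pt "0 0 0 0 0 0 0.06"

```text
time_s: 12.58
tcp_pos: [0.5629, -0.0211, 0.0154]
eef_rot: [[0.998, 0.063, -0.003], [0.063, -0.998, -0.001], [-0.003, 0.0, -1.0]]
force: [0.6, 0.7, -0.0]
opening: 0.0563
```

Call:
jog_arm --pt "0 0 0 0 0 0 0.06" --pt "0 0 -0.01 0 0 0 0.06" --pt "0 0 -0.025 0 0 0 0.06" --pt "0 0 -0.045 0 0 0 0.06" --pt "0 0 -0.07 0 0 0 0.06"

```text
time_s: 13.0
tcp_pos: [0.5624, -0.021, 0.0859]
eef_rot: [[0.998, 0.063, -0.005], [0.063, -0.998, -0.0], [-0.005, -0.0, -1.0]]
force: [0.3, 0.0, -0.4]
opening: 0.0598
```

Call:
jog_arm --pt "-0.01 0 -0.03 0 0 0 0.06" --pt "-0.03 0 -0.06 0 0 0 0.06" --pt "-0.05 0 -0.09 0 0 0 0.06" --pt "-0.07 0 -0.1 0 0 0 0.06" --pt "-0.08 0 -0.1 0 0 0 0.06"

```text
time_s: 13.42
tcp_pos: [0.4829, -0.0259, 0.1899]
eef_rot: [[0.998, 0.063, 0.0], [0.063, -0.998, -0.002], [0.0, 0.002, -1.0]]
force: [-0.4, 0.2, -0.9]
opening: 0.0594
```

Call:
jog_arm --pt "0 0 0 0 0 0 0.06" --pt "0 0 0 0 0 0 0.06" --pt "0 0 0 0 0 0 0.06" --pt "0 0 0 0 0 0 0.06" --pt "0 0 0 0 0 0 0.06"

```text
time_s: 13.83
tcp_pos: [0.4831, -0.0257, 0.189]
eef_rot: [[0.998, 0.063, -0.001], [0.063, -0.998, -0.001], [-0.001, 0.001, -1.0]]
force: [-0.1, -0.6, -0.1]
opening: 0.06
```

```bash
python3 - <<'E'
from h import *
st=arm.get_state();print(st['tcp_pos'],st['force'],st['time_s'])
s=snap('scene','s7.png')
cv2.imwrite('pics/c7.png',cv2.resize(s['color'][130:270,180:420],None,fx=3.3,fy=3.3,interpolation=cv2.INTER_CUBIC))
E
```

```text
[ 0.48309578 -0.02565602  0.18900442] [-0.05139479 -0.60974908 -0.10291137] 13.8333
```

View pics/c7.png

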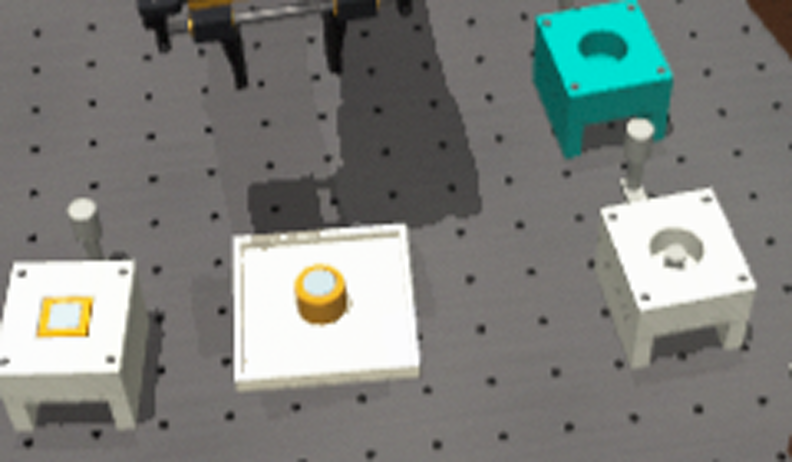

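The cell stands upright, mirror up, in the tray at (320,293). The square cell is seated at (65,316) and the gripper is clear.

```bash
python3 -c "
from cell import arm
print(arm.sign_off())"
```

```text
the job is handed in; nothing more can be done
None
```

The round mirror cell is in the white tray, upright with its mirror up, and the job is handed in at about 14 s of the 50 s allowed. I raised the round fixture's knob to its upper stop (about 25 mm, with the wrist force rising to 20 N). I then gripped the raised cell, lifted it straight out of the nest, lowered it until it touched the tray floor (about 7 N) and let go.

The last picture shows the cell near the middle of the tray and the round nest empty. The square cell is still seated in its fixture and the gripper is well clear. The highest wrist reading was about 20 N.

One early check disagreed: a picture put the fingers about 11 mm off the reported position, mostly because the arm was still settling. A second picture agreed to within about 2 mm, so I went on from there.

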